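# Load the polishing barrel onto the tumbler

### The arm

A 6-joint arm with a two-finger parallel gripper is mounted at the origin on the work surface. World frame = base frame: x ahead of the robot, y to its left, z up, the work surface at z = 0. Lengths are in m, angles in rad, forces in N, time in s.
With the tool pointing down it reaches from about 0.4 to 0.825 m from the base axis. Payload 7 kg.
Tool frame: the origin (TCP) lies at the very end of the fingers, on their centre line; the grasp point (between the pads) lies 19 mm behind it; z points along the fingers, y is the direction in which the jaws open and shut (so a half turn about z gives the same grasp; the last joint's range is limited). The gripper opens to 88 mm and grips with 3 to 60 N. Pads are 19 mm wide; open, the fingers measure 130 mm over their backs; the gripper's body (78 mm by 193 mm) begins 47 mm behind the grasp point.
Start: joints at [-1.038, 0.359, 0.012, 0, -1.224, -0.288], TCP at [0.164, -0.655, 0.227] pointing down, gripper open.
Joint ranges: [-3.07, 3.07], [-1.43, 2.12], [-1.02, 1.25], [-3.03, 1.67], [-3.05, -0], [-3.03, 3.03]. Speed limits (rad/s): [2.39, 2.39, 3.01, 3.14, 3.14, 3.14].

### API

Orientations are given as [roll, pitch, yaw] about the fixed x, y, z axes, in that order (R = Rz(yaw) Ry(pitch) Rx(roll)).
In Python, from station import arm, eyes, job, outline_of gives the robot as it stands.
- The arm moves only by the tool apply_moves, never from a script. Its argument "moves" is a list of rows, each a list of 5 numbers: the opening, from -1 (shut) to 1 (fully open), then the shift along the tool's x, y, z in m, then the turn about the tool's z in rad. A call has 1 to 12 rows; each row shifts and turns the commanded pose from where the row before left it, along the tool's axes as they then stand; what a row does not reach is not made up. A row lasts 1/12 s, in which the tool goes at most 41.7 mm and 7.16 degrees, less where a joint would pass 70% of its speed; a pose out of reach is approached as far as the arm can. A call with a gripper value outside its range is refused whole. The fingers move at their own pace and stop on an object; "newtons" is the grip in N (left out, the last holds). Time passes only in rows, so rows that do not move let the fingers close. It gives the time, the measured TCP pose, the force and the opening at its end, in the units of the state.
- arm.get_state(): the state, without advancing time (a new reading comes with each control period).
- eyes.grab_frame(name): name is "side" or "top"; returns a dict with "color" (420x560x3 uint8, red, green, blue), "z_map" (420x560 float32, m along the optical axis (not along the pixel's ray), 0 where there is no reading), "camera_matrix" (3x3 intrinsics, pixels), "k1" (the pictures are not rectified: a ray, as slopes to the right and down, at radius r is drawn at 1 + k1 r^2 times it, then the intrinsics apply), "extrinsics" (4x4, takes a point from camera to world coordinates). Camera axes: x right, y up, looking along -z (the intrinsics and any distortion apply to the point x, -y, -z); pixel columns grow to the right and rows downward; lengths in m; the calibration is good to about 2 mm. A picture is of the moment at which its call begins.
- job.job_done(): hands the job in, once; it reports no verdict.
Trained networks look in a picture, given as the dict that the camera call returned (one of the last four; its "shot" number tells which), for a name from the list of things; names that differ only in an ending like _2 or _b are one class to them, and where a whole thing is asked for, a point or a joint stands for the part that bears it (a point fixed in the world has none). Each returns a list of dicts, best first, with "score" (0 to 1); they miss things now and then, are a little off and sometimes report something else, mostly with a low value. They report only what shows in the picture. A call takes as long as a camera call. They do not tell look-alikes from the thing itself.
- outline_of(label, picture): "region" (420x560 bool, what is visible of it) and "extent" ([left, top, right, bottom] in pixels, round what is visible of it).
The state is a dict: "t": time; "q": joint angles; "qd": joint speeds; "joint_efforts": joint torques, N m; "eef_pos": TCP position; "ee_rot": TCP orientation; "force": force on the tool from outside, world axes, zero at the start; "moment": the same for the moment, N m; "width": finger opening in m.
Only numpy, scipy, OpenCV 4.12 (cv2) and the standard library are available. Lean on these libraries where they do the work, as an engineer would, in place of code of your own. Each camera call takes 0.05 s, during which the arm holds its last target.

### The job

Load the tumbler: with the fingertips behind it, push the barrel that lies on the bench up the loading ramp until it drops over the front roller and rests in its place on both rollers, stopped by the higher rear one. Keep a slow, steady push so that it never rolls free or runs back on the ramp; do not lift it. Leave the other things on the bench where they are and step clear at the end.

Things in the scene. Friction and masses are not known exactly. Their poses are not given: they have to be found in the camera images.
- barrel: Barrel to load, lying on the bench before the ramp, about square to it: steel cylinder, smooth black nylon ring 14 mm wide round each end. 80 mm diameter at the rings, 74 between, 104 long; a 22 mm knob sticks 10 mm out of one end. 0.5 to 0.9 kg; let go on the ramp it rolls back. Origin: its middle, on the axis, 40 mm above what it lies on; y = axis of the cylinder (x, z turn as it rolls).
- tumbler: Barrel tumbler, fixed to the bench: ramp, two rollers, white motor housing behind them. Origin at bench height on the centre line, 50 mm up-ramp of the ramp's foot; x level, the way to push; y across to the left; z up. In mm: ramp x -50 to 138, rising from z 0 to 30; housing x 225 to 330, 104 high, 150 wide; sides by the rollers 42 high, 136 over all (belt cover to y -88, 70 high).
- ramp: Ramp plate, smooth bare aluminium, part of the tumbler: 132 mm wide, 190 mm long, slope 9 degrees. Origin at the middle of its foot edge, at bench height; x up along the slope, y across to the left, z square out of its top face (barrel on it: middle at z = 40 mm). Upright guides 124 mm apart stand 22 mm above it and flare to 169 mm at 57 mm before the foot.
- front_roller: Front roller: steel, 24 mm diameter, 126 mm long, turns freely. Origin on its axis (tumbler x = 139.5, z = 18 mm). The ramp's top face runs smoothly onto it. Straight above it the barrel's middle is at its highest, 70 mm over the bench; from there it drops 7 mm into its place.
- rear_roller: Rear drive roller: black rubber, 24 mm diameter, 126 mm long, stiff to turn; it stops the barrel. Origin on its axis (tumbler x = 203.5, z = 28 mm).
- seat (a point): Point on the tumbler where the middle of the barrel comes to rest when it sits on both rollers: x = 165, y = 0, z = 63 mm in the tumbler's frame; same axes as the tumbler.
- spare_barrel: Bystander: identical barrel standing on its flat end, knob up, 104 mm tall, 80 mm across, on the bench beside the ramp; not to be used; origin at its underside
- media_jar: Bystander: amber jar with white lid, 64 mm across, 85 mm tall, on the bench beside the rollers; origin at its underside
- jaw_model: Bystander: plaster jaw model with white teeth, 52 x 62 x 27 mm, on the bench on the ramp's other side; origin at its underside
- mixing_bowl: Bystander: blue plaster-mixing bowl, 116 mm across, 60 mm tall; origin at its underside
- plaster_spatula: Bystander: plaster spatula with wooden handle lying on the bench, 190 mm long; origin at its middle
- brush: Bystander: flat brush lying at the left of the bench, 160 mm long; origin at its middle
- pen: Bystander: ball pen lying on the notebook at the right of the bench, 150 mm long; origin at its middle
There are look-alikes about, which are no part of the job. Leave any red look-alike of the barrel alone.

How it is judged:
On the way, in this order (a step that is already met when the one before it is completed fails the run):
1. the barrel is on the ramp, between its guides, with the fingers on it (x of barrel in the frame of tumbler between -0.02 and 0.12 m and y of barrel in the frame of tumbler between -0.02 and 0.02 m and z of barrel in the frame of ramp below 0.05 m and contact force between the fingers and barrel above 0.05 N), for 0.1 s.
2. the barrel rests on both rollers (x of barrel in the frame of seat between -0.004 and 0.004 m and z of barrel in the frame of seat between -0.004 and 0.004 m and y of barrel in the frame of tumbler between -0.012 and 0.012 m and angle between the y axis of barrel and the y axis of tumbler, either way round below 0.08 rad and linear speed of barrel below 0.02 m/s and angular speed of barrel below 0.3 rad/s), for 0.2 s.
At the end, for the whole second after the job is handed in: The barrel rests on both rollers: its middle within 4 mm of the seat point along the ramp direction and in height and within 12 mm of the centre line, its axis within 0.08 rad of square to the ramp, at rest (below 0.02 m/s and 0.3 rad/s) (all of step 2); the robot touches nothing.
It fails at once if the barrel rolls free on the ramp (untouched and faster than 0.2 m/s) (x of barrel in the frame of tumbler between -0.035 and 0.122 m and z of barrel in the frame of ramp below 0.06 m and linear speed of barrel above 0.2 m/s and contact force between each of the fingers, the arm and barrel below 0.01 N).
It fails at once if the barrel is lifted (more than 15 mm off the bench, ramp or rollers) ((x of barrel in the frame of tumbler below -0.05 m and z of barrel in the frame of tumbler above 0.055 m) or (x of barrel in the frame of tumbler between -0.05 and 0.13 m and z of barrel in the frame of ramp above 0.055 m) or z of barrel in the frame of tumbler above 0.085 m).
It fails at once if a bystander is moved by more than 20 mm (distance of any of spare_barrel, media_jar, jaw_model, mixing_bowl, plaster_spatula, brush, pen from where it was at the start of the episode above 0.02 m).
It also fails if it takes over 43 s, if anything falls off the work surface, if the arm or the gripper's body presses on something with over 40 N, if the wrist force passes 120 N, or if a joint passes its speed limit or range.

## Working session

There is one attempt and no reset: what is moved stays moved. The work goes in short steps, Python scripts to look and compute and a tool call to move; the robot and the scene stay as the last step left them, time stands still between calls to the robot, and variables do not carry over. Pictures are saved under pics/ and viewed, and the job is handed in when it is done.

Besides the shell and the picture viewer there is one more tool, called after "Call:" by a JSON object that holds its "name" and its "arguments", one argument or row to a line. apply_moves: Moves the arm, as the interface text tells. Its arguments: {"type":"object","properties":{"moves":{"type":"array","items":{"type":"array","items":{"type":"number"}}},"newtons":{"type":"number"}},"required":["moves"]}

```bash
mkdir -p pics
cat > h.py <<'E'
import numpy as np, cv2
from station import arm, eyes, job, outline_of
def save(img,n): cv2.imwrite('pics/'+n,cv2.cvtColor(img,cv2.COLOR_RGB2BGR))
def pts(f):
    K=np.array(f['camera_matrix']);k1=f['k1'];z=f['z_map']
    h,w=z.shape;u,v=np.meshgrid(np.arange(w),np.arange(h))
    uv=np.stack([u,v],-1).reshape(-1,1,2).astype(float)
    s=cv2.undistortPoints(uv,K,np.array([k1,0,0,0,0.])).reshape(h,w,2)
    P=np.stack([s[...,0]*z,-s[...,1]*z,-z,np.ones_like(z)],-1)
    W=P@np.array(f['extrinsics']).T
    W=W[...,:3];W[z<=0]=np.nan
    return W
E
python3 - <<'E'
from h import *
import pickle
print(arm.get_state())
for n in ('side','top'):
    f=eyes.grab_frame(n);save(f['color'],n+'0.png');pickle.dump(f,open(n+'0.pkl','wb'))
    print(n,f['k1'],np.round(f['extrinsics'],3).tolist())
    W=pts(f)
    for l in ['barrel','tumbler','ramp','front_roller','rear_roller','spare_barrel','media_jar','jaw_model','mixing_bowl','plaster_spatula','brush','pen']:
        for o in outline_of(l,f)[:3]:
            p=W[o['region']];print(n,l,round(o['score'],2),o['extent'],np.round(np.nanmedian(p,0),3))
E
```

```text
{'t': 0.0, 'q': array([-1.03787059e+00,  3.59394769e-01,  1.10314971e-02, -3.21124317e-04,
       -1.22411238e+00, -2.88128308e-01]), 'qd': array([-0.00036043,  0.00088802, -0.00017727,  0.00144468, -0.00073187,
        0.00247875]), 'joint_efforts': array([-7.30754782e-04, -5.82714629e+01,  2.93044639e+01,  6.99710861e+00,
        6.94994713e-03, -2.15672098e-04]), 'eef_pos': array([ 0.16344787, -0.65439195,  0.22561092]), 'ee_rot': array([ 3.13989677e+00, -1.87805326e-04, -2.89690443e+00]), 'force': array([-0.0333056 , -0.30574702, -0.19814825]), 'moment': array([ 0.01371282, -0.00494471,  0.0287764 ]), 'width': 0.0878866505111483}
side 0.03761584074595686 [[-0.757, 0.375, -0.535, -0.239], [-0.653, -0.446, 0.612, 0.815], [-0.009, 0.813, 0.583, 0.849], [0.0, 0.0, 0.0, 1.0]]
side barrel 0.83 [406.4, 184.2, 434.0, 209.4] [ 0.191 -0.357  0.066]
side barrel 0.76 [267.1, 168.1, 304.4, 195.5] [ 0.573 -0.161  0.057]
side barrel 0.54 [130.9, 281.8, 174.0, 318.2] [0.521 0.447 0.018]
side tumbler 0.67 [203.4, 199.4, 305.0, 309.9] [0.436 0.217 0.046]
side ramp 0.72 [238.1, 200.4, 293.0, 235.1]
[... 1326 characters left out ...]
39 0.018]
top spare_barrel 0.91 [259.8, 117.8, 295.0, 159.6] [0.672 0.031 0.105]
top media_jar 0.73 [208.4, 147.5, 235.7, 177.5] [0.618 0.157 0.084]
top jaw_model 0.88 [274.4, 260.1, 302.7, 283.2] [ 0.361 -0.004  0.019]
top mixing_bowl 0.74 [412.7, 143.9, 453.7, 193.1] [ 0.626 -0.38   0.027]
top mixing_bowl 0.58 [213.9, 204.0, 237.8, 251.9] [0.462 0.153 0.038]
top plaster_spatula 0.97 [360.8, 93.1, 399.1, 157.8] [ 0.779 -0.254  0.004]
top brush 0.84 [103.8, 175.8, 121.6, 242.8] [0.529 0.439 0.018]
top brush 0.41 [336.4, 153.3, 384.9, 200.0] [ 0.584 -0.174  0.072]
top brush 0.19 [362.1, 92.5, 398.4, 158.4] [ 0.78  -0.254  0.004]
top pen 0.69 [437.7, 213.1, 465.4, 264.4] [ 0.442 -0.415  0.017]
```

View pics/top0.png

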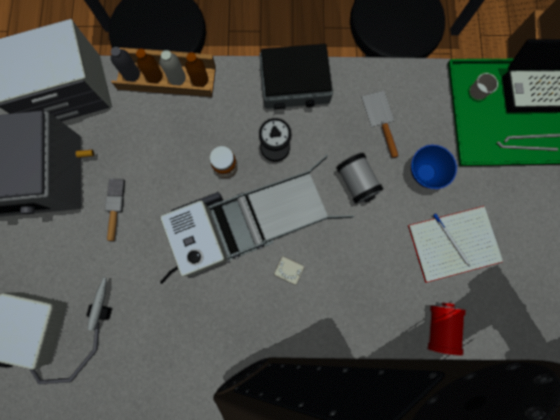

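View pics/side0.png

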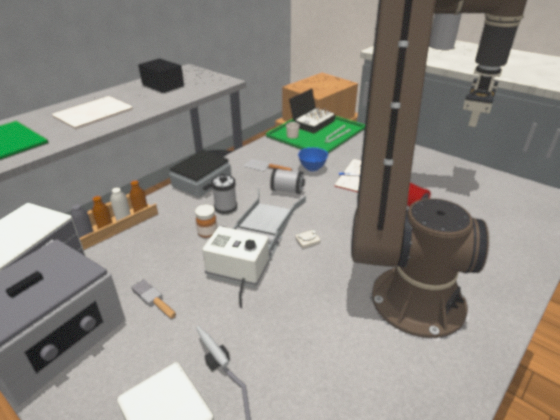

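Run:
```python
from h import *
import pickle
f=pickle.load(open('top0.pkl','rb'))
c=cv2.resize(f['color'][80:300,180:480],None,fx=2.6,fy=2.6,interpolation=cv2.INTER_CUBIC);save(c,'crop.png')
```

```text
(no output)
```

View pics/crop.png

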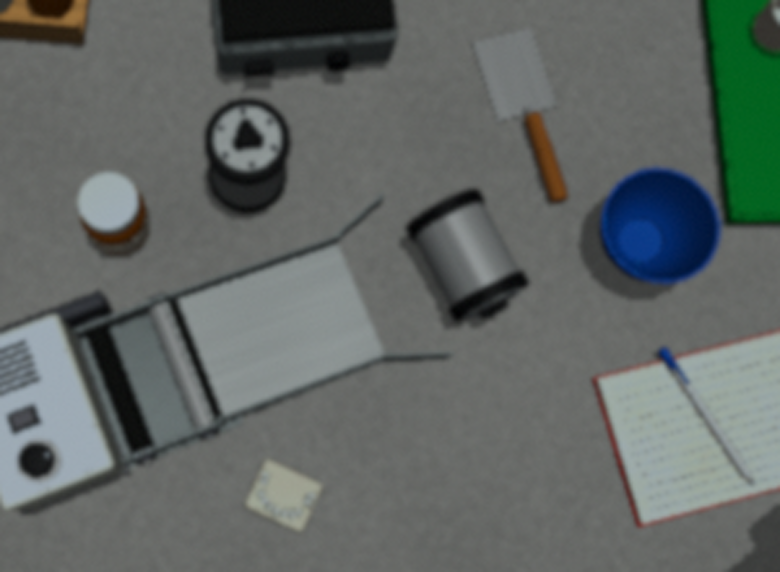

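The top view shows three things that could be taken for the barrel:
- The steel barrel lying before the ramp, at (358,177). This one fits the description.
- The standing spare barrel at (276,138).
- The red look-alike at (447,328).

In the crop, the lying one has black rings and its knob at the lower right, and it sits about 10° off square to the ramp. I choose it and will measure the frames next.

```bash
cat >> h.py <<'E'
from scipy.optimize import least_squares
def barrel(f,c0,r=0.1,ang0=None):
    """top-view barrel: points above bench around c0 -> axis centre & direction"""
    W=pts(f)
    return W
E
python3 - <<'E'
from h import *
import pickle
for n in ('top','side'):
    f=pickle.load(open(n+'0.pkl','rb'));W=pts(f)
    # bench height near
    m=(np.abs(W[...,0]-.45)<.05)&(np.abs(W[...,1]+.15)<.05)
    print(n,'bench z',np.nanmedian(W[m][:,2]))
    # housing top
    m=(np.abs(W[...,2]-.104)<.008)&(W[...,1]>.12)&(W[...,1]<.32)&(W[...,0]<.56)&(W[...,0]>.3)
    r=cv2.minAreaRect((W[m][:,:2]*1000).astype(np.float32));print('housing',r,np.median(W[m][:,2]),cv2.boxPoints(r).tolist())
    o=[o for o in outline_of('ramp',f)] if 0 else None
    # barrel
    m=(np.hypot(W[...,0]-.58,W[...,1]+.17)<.085)&(W[...,2]>.045)
    p=W[m]*1000
    r=cv2.minAreaRect(p[:,:2].astype(np.float32));print('barrel',r,len(p))
    def res(x):
        d=np.array([np.cos(x[2]),np.sin(x[2])]);q=p[:,:2]-x[:2]
        s=q@[-d[1],d[0]];a=q@d
        R=np.where(np.abs(a)>38,40,37)
        return np.hypot(s,p[:,2]-x[3])-R
    for a0 in (np.radians(-60+90-120),np.radians(30),np.radians(-30)):
        s=least_squares(res,[580,-170,a0,40],loss='soft_l1');print(s.x,np.degrees(s.x[2]),s.cost)
    d=np.array([np.cos(s.x[2]),np.sin(s.x[2])]);a=(p[:,:2]-s.x[:2])@d;print('along',np.percentile(a,[0,2,10,90,98,100]))
    m=(np.hypot(W[...,0]-.672,W[...,1]-.031)<.07)&(W[...,2]>.02)
    for lo,hi in((.02,.09),(.09,.108),(.108,.13)):
        q=W[m&(W[...,2]>lo)&(W[...,2]<hi)];print('spare',lo,len(q),q.mean(0) if len(q) else 0,q.max(0) if len(q) else 0)
E
```

```text
top bench z 0.000839815335290206
housing ((433.3322448730469, 221.4400177001953), (150.55882263183594, 106.10340118408203), 21.972875595092773) 0.10457446400578296 [[343.67083740234375, 242.47097778320312], [383.37127685546875, 144.0748291015625], [522.99365234375, 200.4090576171875], [483.293212890625, 298.8052062988281]]
barrel ((586.9140014648438, -181.13941955566406), (114.05147552490234, 75.30501556396484), 26.753585815429688) 1275
[ 611.91689975 -170.20192228   -2.65502689   39.74524517] -152.12183508586332 2630.628784455356
[ 5.92796396e+02 -1.80187992e+02  4.65524010e-01  3.99943442e+01] 26.6725610406565 2104.9159655524304
[ 6.15088384e+02 -1.68549726e+02  4.88257904e-01  3.96042664e+01] 27.97511721502485 2672.424640626426
along [-87.86767975 -81.7675166  -73.95640431  15.05821273  23.48994921
  26.07444732]
spare 0.02 202 [0.65399364 0.03069696 0.05078582] [0.67693493 0.06722563 0.08962604]
spare 0.09 705 [0.68055386 0.0316749  0.10456847] [0.72214166 0.06989611 0.1079908 ]
spare 0.108 167 [0.68260722 0.03069678 0.11239164] [0.71188676 0.06274538 0.11868069]
side bench z -0.
[... 373 characters left out ...]
760498047, 68.17678833007812), 24.010663986206055) 478
[ 618.36529988 -162.55413577   -2.6265061    37.18365423] -150.48771450563393 1300.1526375359167
[ 5.88525583e+02 -1.79412458e+02  4.67195334e-01  3.80165579e+01] 26.76832084449053 1203.7251085169148
[1.03806285e+03 4.24645019e+01 4.60291593e-01 3.56773350e+01] 26.3727656469921 1225.9681820582377
along [-565.52172705 -558.46161761 -553.73548126 -462.20672515 -453.66406165
 -450.84071695]
spare 0.02 386 [0.65768158 0.05088706 0.05414982] [0.70268396 0.07156422 0.08995024]
spare 0.09 282 [0.67053493 0.04079287 0.10180307] [0.71979167 0.07535285 0.10757048]
spare 0.108 42 [0.67834878 0.03322318 0.11211149] [0.69566364 0.04617414 0.11688653]
```

Run:
```python
from h import *
import pickle
O=np.array([535.8,-35]);th=np.radians(111.95)
R=np.array([[np.cos(th),np.sin(th)],[-np.sin(th),np.cos(th)]])
P=[]
for n in ('top','side'):
    f=pickle.load(open(n+'0.pkl','rb'));W=pts(f)*1000
    T=W.copy();T[...,:2]=(W[...,:2]-O)@R.T
    x,y,z=T[...,0],T[...,1],T[...,2]
    print(n)
    for a in range(-50,330,10):
        m=(np.abs(x-a)<5)&(np.abs(y)<50)
        zz=z[m];
        print(a,np.round(np.nanmedian(zz),1),end='; ')
    print()
    # guides: points above ramp plane by >8 
    zr=(x+50)*np.tan(np.radians(9))
    for s in (-1,1):
        m=(x>-40)&(x<110)&(y*s>50)&(y*s<80)&(z-zr>10)&(z-zr<30)
        c=np.polyfit(x[m],y[m],1);print('guide',s,m.sum(),np.degrees(c[0]),np.polyval(c,[-40,110]))
    # ramp plate edge colour-less: height>foot
    for a in range(-65,65,20):
        m=(np.abs(y-a)<10)&(x>-40)&(x<120)
        c=np.polyfit(x[m],z[m],1);print('ramp y',a,np.degrees(np.arctan(c[0])).round(2),(-c[1]/c[0]).round(1),end=' | ')
    print()
if 1:
    f=pickle.load(open('top0.pkl','rb'));W=pts(f)*1000
    T=W.copy();T[...,:2]=(W[...,:2]-O)@R.T
    # rectified view 0.5mm... build ortho picture in tumbler frame using bench/ramp plane points
    img=np.zeros((300,600,3),np.uint8)
    ok=np.isfinite(T[...,0])
    from scipy.interpolate import griddata
    gx,gy=np.meshgrid(np.arange(-250,350,1),np.arange(150,-150,-1))
    g=griddata(T[ok][:,:2],f['color'][ok].astype(float),(gx,gy),method='linear')
    img=np.clip(np.nan_to_num(g)*1.6,0,255).astype(np.uint8)
    img=cv2.resize(img,None,fx=1.33,fy=1.33)
    for v in (0,62,-62): cv2.line(img,(0,int((150-v)*1.33)),(800,int((150-v)*1.33)),(255,0,0),1)
    for u in (-50,138,225,330): cv2.line(img,(int((u+250)*1.33),0),(int((u+250)*1.33),400),(0,255,0),1)
    save(img,'ortho.png')
```

```text
top
-50 1.1; -40 2.4; -30 4.1; -20 5.6; -10 7.7; 0 8.6; 10 10.6; 20 12.5; 30 13.7; 40 15.5; 50 17.0; 60 18.6; 70 20.0; 80 21.8; 90 23.4; 100 24.6; 110 26.6; 120 28.4; 130 29.4; 140 29.9; 150 11.7; 160 8.5; 170 8.5; 180 8.6; 190 30.3; 200 40.1; 210 37.6; 220 29.9; 230 104.3; 240 104.9; 250 104.5; 260 104.8; 270 105.4; 280 106.5; 290 106.1; 300 104.9; 310 104.4; 320 104.7; 
guide -1 134 0.08864294605720224 [-64.1444671  -63.91240041]
guide 1 101 0.1652512066560369 [62.42925801 62.86188465]
ramp y -65 9.74 -89.5 | ramp y -45 9.05 -55.5 | ramp y -25 8.99 -56.4 | ramp y -5 8.96 -56.8 | ramp y 15 9.19 -55.0 | ramp y 35 9.15 -55.6 | ramp y 55 8.4 -88.1 | 
side
-50 -0.6; -40 0.5; -30 2.0; -20 3.3; -10 5.2; 0 6.6; 10 8.1; 20 10.0; 30 11.6; 40 12.9; 50 14.7; 60 15.9; 70 18.1; 80 19.6; 90 20.9; 100 22.6; 110 24.3; 120 25.7; 130 27.7; 140 29.0; 150 30.1; 160 9.8; 170 nan; 180 nan; 190 nan; 200 nan; 210 nan; 220 97.9; 230 102.5; 240 103.2; 250 103.2; 260 103.0; 270 103.8; 280 103.8; 290 104.7; 300 103.8; 310 103.0; 320 103.3; 
guide -1 72 -0.25849730714764296 [-59.96868299 -60.64542736]
guide 1 65 0.19546585166602598 [66.17248017 66.68420857]
ramp y -65 9.01 -106.6 | ramp y -45 8.95 -42.4 | ramp y -25 8.84 -43.2 | ramp y -5 8.91 -43.3 | ramp y 15 8.93 -43.9 | ramp y 35 9.24 -41.4 | ramp y 55 8.02 -70.8 |
  return np.nanmean(a, axis, out=out, keepdims=keepdims)
```

View pics/ortho.png

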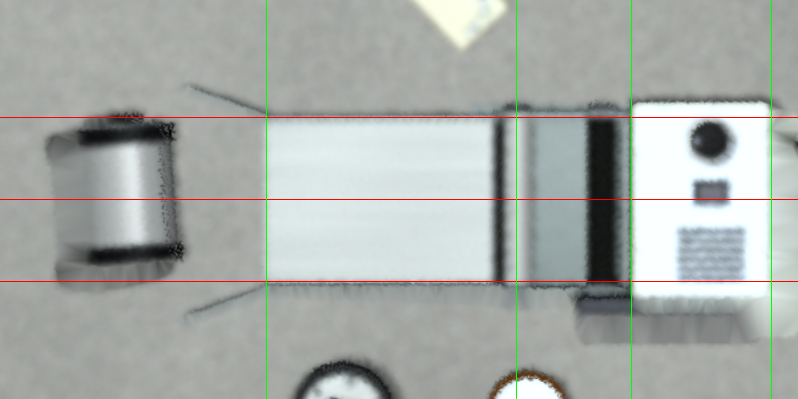

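The fitted frame matches the picture: the ramp, roller and housing edges fall on the drawn lines. The barrel's middle is at tumbler x≈-155, y≈+2..5 mm, its axis is turned about +4.7°, and its knob is on the +y side. With the 10 mm knob it needs y ≤ 0 between the guides, so I'll steer it slightly clockwise. I'm moving behind it now.

Call:
{"name": "apply_moves", "arguments": {
  "moves": [
    [0.36, -0.03, 0.0157, 0, 0],
    [0.36, -0.03, 0.0157, 0, 0],
    [0.36, -0.03, 0.0157, 0, 0],
    [0.36, -0.03, 0.0157, 0, 0],
    [0.36, -0.03, 0.0157, 0, 0],
    [0.36, -0.03, 0.0157, 0, 0],
    [0.36, -0.03, 0.0157, 0, 0],
    [0.36, -0.03, 0.0157, 0, 0],
    [0.36, -0.03, 0.0157, 0, 0],
    [0.36, -0.03, 0.0157, 0, 0],
    [0.36, -0.03, 0.0157, 0, 0],
    [0.36, -0.03, 0.0157, 0, 0]
  ]
}}

```text
t: 2.3
eef_pos: [0.4683, -0.3835, 0.2268]
ee_rot: [-3.141, 0.0, -2.897]
force: [-0.1, -0.7, -0.8]
width: 0.0597
```

Call:
{"name": "apply_moves", "arguments": {
  "moves": [
    [0.36, -0.03, 0.0157, 0, 0],
    [0.36, -0.03, 0.0157, 0, 0],
    [0.36, -0.03, 0.0157, 0, 0],
    [0.36, -0.03, 0.0157, 0, 0],
    [0.36, -0.03, 0.0157, 0, 0],
    [0.36, -0.03, 0.0157, 0, 0],
    [0.36, 0, 0, 0, -0.1],
    [0.36, 0, 0, 0, -0.1],
    [0.36, 0, 0, 0, -0.1],
    [0.36, 0, 0, 0, -0.1],
    [0.36, 0, 0, 0, -0.1],
    [0.36, 0, 0, 0, -0.1]
  ]
}}

```text
t: 3.3
eef_pos: [0.619, -0.2497, 0.2265]
ee_rot: [3.142, -0.0, -2.292]
force: [0.3, -0.4, 0.4]
width: 0.0599
```

Call:
{"name": "apply_moves", "arguments": {
  "moves": [
    [0.36, 0, 0, 0, -0.1],
    [0.36, 0, 0, 0, -0.1],
    [0.36, 0, 0, 0, -0.1],
    [0.36, 0, 0, 0, -0.1],
    [0.36, 0, 0, 0, -0.1],
    [0.36, 0, 0, 0, -0.1],
    [0.36, 0, 0, 0, -0.1],
    [0.36, 0, 0, 0, -0.1],
    [0.36, 0, 0, 0, -0.1],
    [0.36, 0, 0, 0, -0.1],
    [0.36, 0, 0, 0, -0.03],
    [0.36, 0, 0, 0, 0]
  ]
}}

```text
t: 4.3
eef_pos: [0.619, -0.2498, 0.2266]
ee_rot: [-3.141, -0.0, -1.265]
force: [0.1, -0.1, 0.8]
width: 0.0601
```

Call:
{"name": "apply_moves", "arguments": {
  "moves": [
    [0.36, 0, 0, 0.033, 0],
    [0.36, 0, 0, 0.033, 0],
    [0.36, 0, 0, 0.033, 0],
    [0.36, 0, 0, 0.033, 0],
    [0.36, 0, 0, 0.033, 0],
    [0.36, 0, 0, 0.032, 0],
    [0.36, 0, 0, 0, 0]
  ]
}}

```text
t: 4.88
eef_pos: [0.6144, -0.2488, 0.0227]
ee_rot: [3.132, 0.005, -1.27]
force: [-1.6, 0.4, -0.4]
width: 0.0596
```

```bash
cat > look.py <<'E'
import sys
from h import *
O=np.array([535.8,-35]);th=np.radians(111.95)
R=np.array([[np.cos(th),np.sin(th)],[-np.sin(th),np.cos(th)]])
s=arm.get_state();p=s['eef_pos']*1000
t=R@(p[:2]-O);print('t',s['t'],'tool tumbler',t.round(1),'z',p[2].round(1),'yaw off deg',np.degrees(s['ee_rot'][2]+1.1877).round(2),'F',(R@s['force'][:2]).round(1))
fs=[eyes.grab_frame(n) for n in sys.argv[2:]]
tiles=[]
from scipy.interpolate import griddata
for f in fs:
    W=pts(f)*1000;T=W.copy();T[...,:2]=(W[...,:2]-O)@R.T
    for o in outline_of('barrel',f):
        q=T[o['region']];q=q[np.isfinite(q[:,0])]
        c=np.median(q,0)
        if not(-230<c[0]<220 and abs(c[1])<40 and c[2]>35):continue
        print('  barrel cand',round(o['score'],2),c.round(1),len(q))
    ok=np.isfinite(T[...,0])&(T[...,0]>-320)&(T[...,0]<400)&(abs(T[...,1])<200)
    gx,gy=np.meshgrid(np.arange(-270,250,1),np.arange(110,-110,-1))
    g=griddata(T[ok][:,:2],f['color'][ok].astype(float),(gx,gy))
    im=np.clip(np.nan_to_num(g)*1.6,0,255).astype(np.uint8)
    im=cv2.resize(im,None,fx=1.5,fy=1.35)
    raw=f['color'];
    tiles.append(im)
save(np.vstack(tiles),sys.argv[1]+'.png')
E
python3 look.py a1 top side
```

```text
t 4.8833 tool tumbler [-227.7    7. ] z 22.7 yaw off deg -4.7 F [1.  1.4]
  barrel cand 0.89 [-127.1   12.6   55.8] 735
```

View pics/a1.png

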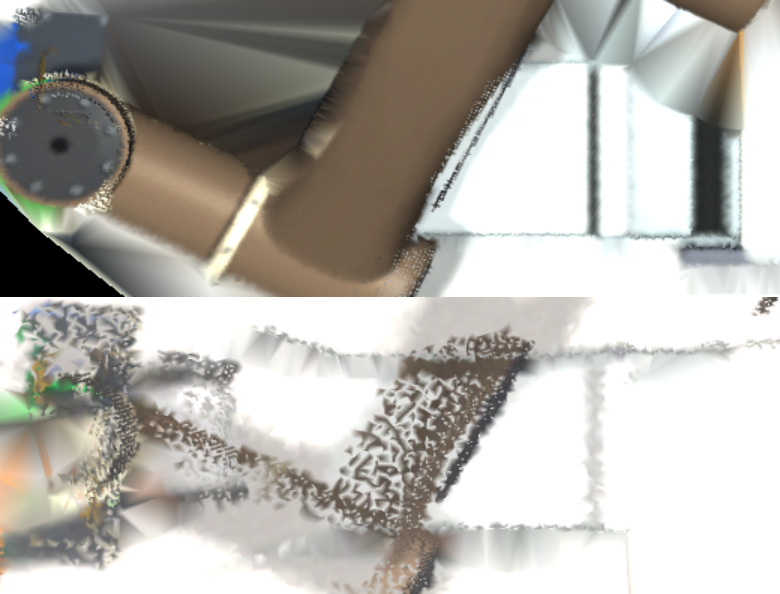

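Call:
{"name": "apply_moves", "arguments": {
  "moves": [
    [0.36, 0, 0, 0, 0],
    [0.36, 0, 0, 0, 0]
  ]
}}

```text
t: 5.25
eef_pos: [0.6203, -0.25, 0.0319]
ee_rot: [-3.138, -0.002, -1.267]
force: [-0.5, -0.7, 0.1]
width: 0.0596
```

```bash
cat > raw.py <<'E'
import sys
from h import *
O=np.array([535.8,-35]);th=np.radians(111.95)
R=np.array([[np.cos(th),np.sin(th)],[-np.sin(th),np.cos(th)]])
s=arm.get_state();p=s['eef_pos']*1000
print('t',s['t'],'tool tumbler',(R@(p[:2]-O)).round(1),'z',p[2].round(1),'yaw off deg',np.degrees(s['ee_rot'][2]+1.1877).round(2),'rot',s['ee_rot'].round(3),'F',(R@s['force'][:2]).round(1),s['force'][2].round(1))
f=eyes.grab_frame('side');c=f['color'][130:280,180:400]
save(cv2.resize(c,None,fx=3.6,fy=3.6,interpolation=cv2.INTER_CUBIC),sys.argv[1]+'.png')
W=pts(f)*1000;T=W.copy();T[...,:2]=(W[...,:2]-O)@R.T
L=outline_of('barrel',f)
for o in L:
    q=T[o['region']];q=q[np.isfinite(q[:,0])]
    if len(q)<50: continue
    c=np.median(q,0)
    if not(-230<c[0]<220 and abs(c[1])<50 and c[2]>30):continue
    print('  cand',round(o['score'],2),c.round(1),len(q))
    q=q[(q[:,2]>c[2]-45)]
    # cylinder fit, bounded: known radii, height from local support, axis angle about tumbler y
    def res(x):
        d=np.array([-np.sin(x[2]),np.cos(x[2])]);r=q[:,:2]-x[:2]
        a=r@d;s_=r@[np.cos(x[2]),np.sin(x[2])]
        rad=np.hypot(s_,q[:,2]-x[3])
        R_=np.where(np.abs(a)>38,40,37)
        e=rad-R_
        out=np.maximum(np.abs(a)-63,0)+0*a   # beyond ends
        endf=np.minimum(np.abs(np.abs(a)-52),3)*0
        e=np.where(np.abs(a)>50,np.minimum(np.abs(e),np.abs(np.abs(a)-52)),e)
        return e+out
    b=None
    for x0 in np.arange(c[0]-30,c[0]+31,15):
      for y0 in (-10,0,10):
        r=least_squares(res,[x0,y0,0,c[2]-15],loss='soft_l1',f_scale=2,bounds=([x0-30,-30,-.3,25],[x0+30,30,.3,85]))
        if b is None or r.cost<b.cost:b=r
    print('  fit x,y,deg,z',b.x[:2].round(1),np.degrees(b.x[2]).round(2),b.x[3].round(1),'cost/pt',(b.cost/len(q)).round(2))
    break
E
python3 raw.py b1
```

```text
t 5.25 tool tumbler [-231.    2.] z 31.9 yaw off deg -4.54 rot [-3.138e+00 -2.000e-03 -1.267e+00] F [-0.4  0.7] 0.1
  cand 0.71 [-125.9   14.7   56.7] 707
  fit x,y,deg,z [-154.2    8.5] 4.07 38.8 cost/pt 2.32
```

View pics/b1.png

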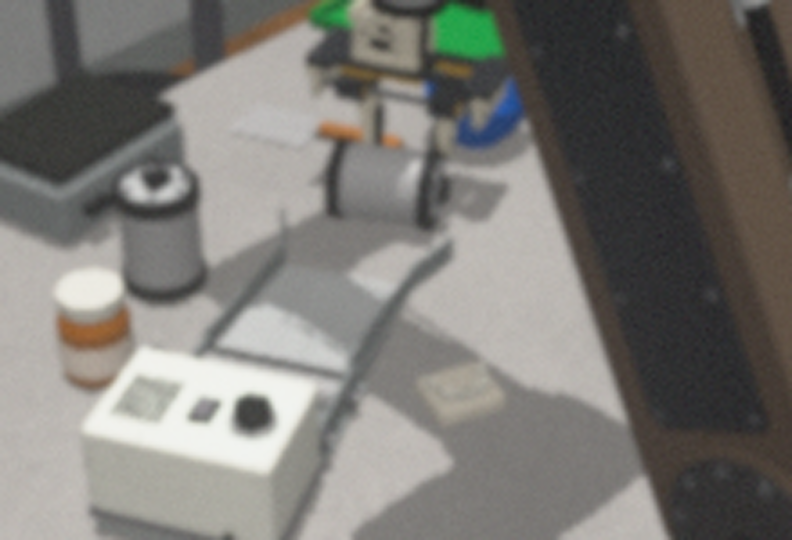

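The side view shows both fingertips behind the barrel, whose upper body is at about crop (385,180), with the knob at the right. The fit gives x≈-154, y≈+4 and +4°. I'm approaching slowly and making contact.

Call:
{"name": "apply_moves", "arguments": {
  "moves": [
    [0.36, -0.004, 0.003, 0, 0.02],
    [0.36, -0.004, 0.001, 0, 0],
    [0.36, -0.004, 0, 0, 0],
    [0.36, -0.004, 0, 0, 0],
    [0.36, -0.003, 0, 0, 0],
    [0.36, -0.003, 0, 0, 0],
    [0.36, -0.003, 0, 0, 0],
    [0.36, -0.003, 0, 0, 0],
    [0.36, -0.003, 0, 0, 0],
    [0.36, -0.003, 0, 0, 0],
    [0.36, -0.003, 0, 0, 0]
  ]
}}

```text
t: 6.27
eef_pos: [0.6046, -0.2152, 0.0295]
ee_rot: [3.142, 0.0, -1.287]
force: [-0.9, -0.1, 0.4]
width: 0.0599
```

```bash
python3 raw.py b2
```

```text
t 6.2667 tool tumbler [-192.9    3.5] z 29.5 yaw off deg -5.68 rot [ 3.142  0.    -1.287] F [0.2 0.9] 0.4
  cand 0.72 [-106.5   15.7   56.4] 744
  fit x,y,deg,z [-134.     9.8] 3.31 38.6 cost/pt 2.42
```

View pics/b2.png

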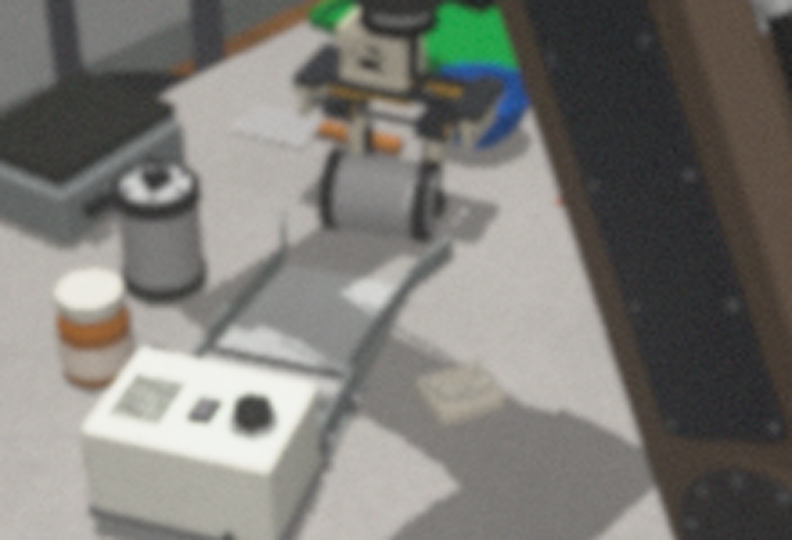

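Call:
{"name": "apply_moves", "arguments": {
  "moves": [
    [0.36, 0, 0, 0, 0],
    [0.36, -0.001, 0, 0, 0],
    [0.36, -0.001, 0, 0, 0],
    [0.36, -0.001, 0, 0, 0],
    [0.36, -0.001, 0, 0, 0],
    [0.36, -0.001, 0, 0, 0]
  ]
}}

```text
t: 6.87
eef_pos: [0.6032, -0.2106, 0.0295]
ee_rot: [3.142, 0.0, -1.287]
force: [1.0, -1.0, -0.3]
width: 0.0596
```

```bash
python3 raw.py b3
```

```text
t 6.8667 tool tumbler [-188.1    3.1] z 29.5 yaw off deg -5.69 rot [ 3.142  0.    -1.287] F [-1.3 -0.5] -0.3
  cand 0.75 [-98.7  16.3  55. ] 773
  fit x,y,deg,z [-125.8   10.9] 3.42 38.7 cost/pt 2.68
```

The barrel is free-rolling slowly at about 13 mm/s and did not turn under the one-sided push. To square it without chasing it, I'll straddle it with open jaws, set its yaw and y without lifting, let go, then push from behind. Raising and turning the tool first.

Call:
{"name": "apply_moves", "arguments": {
  "moves": [
    [0.36, 0.005, 0, -0.02, 0],
    [0.36, 0, 0, -0.02, 0],
    [0.6, 0, 0, -0.02, 0],
    [1, 0, 0, -0.02, 0.1],
    [1, 0, 0, -0.02, 0.12],
    [1, 0, 0, 0, 0.12],
    [1, 0, 0, 0, 0.12],
    [1, 0, 0, 0, 0.12],
    [1, 0, 0, 0, 0.12],
    [1, 0, 0, 0, 0.12],
    [1, 0, 0, 0, 0.12],
    [1, 0, 0, 0, 0.12]
  ]
}}

```text
t: 7.97
eef_pos: [0.6047, -0.2155, 0.1296]
ee_rot: [3.142, 0.0, -2.353]
force: [-0.7, 0.1, -0.4]
width: 0.0879
```

Call:
{"name": "apply_moves", "arguments": {
  "moves": [
    [1, 0, 0, 0, 0.12],
    [1, 0, 0, 0, 0.12],
    [1, 0, 0, 0, 0.12],
    [1, 0, 0, 0, 0]
  ]
}}

```text
t: 8.3
eef_pos: [0.6046, -0.2155, 0.1295]
ee_rot: [3.141, -0.0, -2.712]
force: [-0.1, -0.2, 0.2]
width: 0.0875
```

```bash
python3 raw.py b4
```

```text
t 8.3 tool tumbler [-193.1    3.6] z 129.5 yaw off deg -87.36 rot [ 3.141 -0.    -2.712] F [-0.2  0.2] 0.2
  cand 0.57 [-96.8  16.1  56.3] 690
  fit x,y,deg,z [-125.5   10.5] 3.51 38.7 cost/pt 2.28
```

View pics/b4.png

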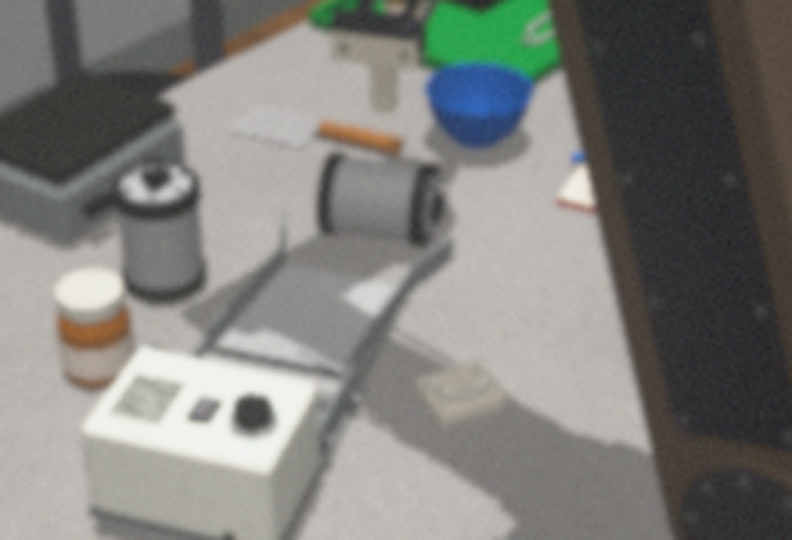

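```bash
sed -i "s/eyes.grab_frame('side')/eyes.grab_frame(sys.argv[2] if len(sys.argv)>2 else 'side')/; s/f\['color'\]\[130:280,180:400\]/f['color'][130:280,180:400]/" raw.py; python3 raw.py b5 top
```

```text
t 8.4 tool tumbler [-193.2    3.6] z 129.5 yaw off deg -86.8 rot [ 3.142 -0.    -2.703] F [-0.5  1.1] -0.5
```

View pics/b5.png

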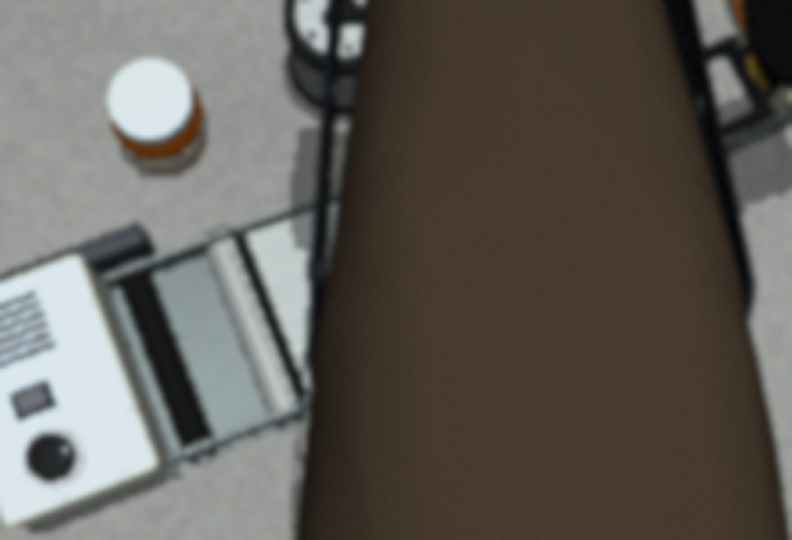

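The top view is blocked by the arm, so I rely on the side fit. The barrel has stopped at x≈-125.5, y≈6, +3.5°. I'm straddling it now.

Call:
{"name": "apply_moves", "arguments": {
  "moves": [
    [1, 0, 0.02, 0, 0],
    [1, -0.001, 0.02, 0, 0],
    [1, 0, 0.018, 0, 0],
    [1, 0, 0.0095, 0, 0],
    [1, 0, 0, 0, 0],
    [1, 0, 0, 0.01, 0],
    [1, 0, 0, 0.015, 0]
  ]
}}

```text
t: 9.08
eef_pos: [0.5788, -0.1542, 0.1055]
ee_rot: [-3.14, 0.003, -2.705]
force: [0.1, 0.3, -0.2]
width: 0.0879
```

```bash
python3 raw.py b6
```

```text
t 9.0833 tool tumbler [-126.6    4.7] z 105.5 yaw off deg -86.95 rot [-3.140e+00  3.000e-03 -2.705e+00] F [ 0.2 -0.2] -0.2
  cand 0.92 [-97.9  19.   55.3] 732
  fit x,y,deg,z [-125.9   10.5] 4.17 38.4 cost/pt 2.59
```

View pics/b6.png

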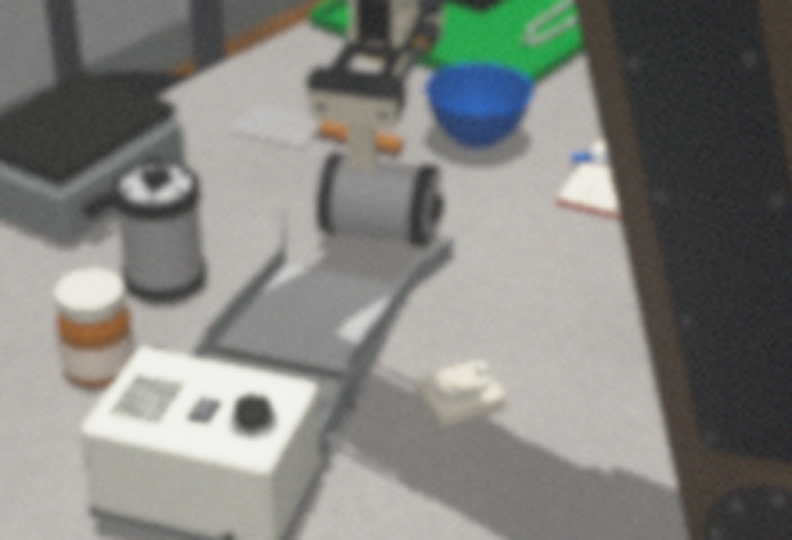

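The gripper is over the middle of the barrel at crop (370,150), with the jaws across the push direction.

Call:
{"name": "apply_moves", "arguments": {
  "moves": [
    [1, 0, 0, 0.014, 0],
    [1, 0, 0, 0.014, 0],
    [1, 0, 0, 0.014, 0],
    [1, 0, 0, 0.014, 0],
    [1, 0, 0, 0.01, 0],
    [1, 0, 0, 0.008, 0],
    [1, 0, 0, 0, 0]
  ]
}}

```text
t: 9.77
eef_pos: [0.5763, -0.1542, 0.0289]
ee_rot: [3.14, -0.002, -2.707]
force: [-0.4, -1.5, 0.1]
width: 0.0872
```

```bash
python3 raw.py b7
```

```text
t 9.7667 tool tumbler [-125.7    7. ] z 28.9 yaw off deg -87.06 rot [ 3.140e+00 -2.000e-03 -2.707e+00] F [-1.2  0.9] 0.1
  cand 0.98 [-94.5  45.4  46.9] 390
  fit x,y,deg,z [-126.   10.] 3.65 38.5 cost/pt 3.63
```

View pics/b7.png

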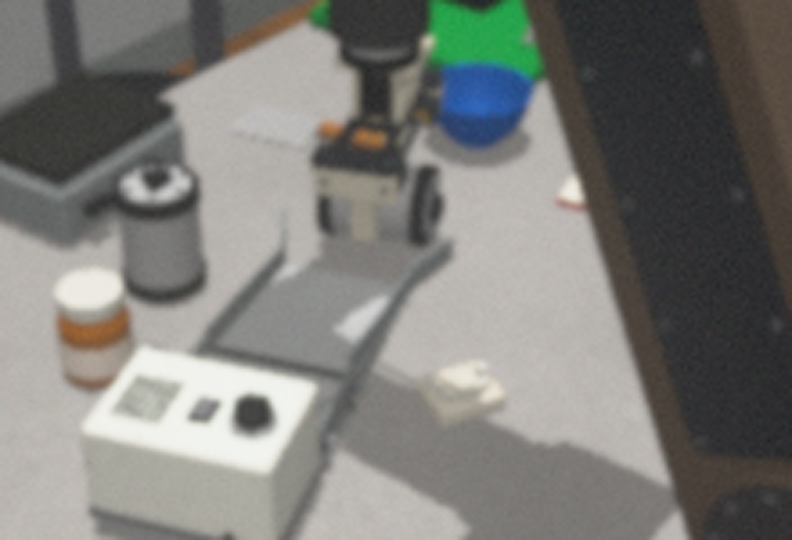

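Call:
{"name": "apply_moves", "arguments": {
  "moves": [
    [0.72, 0, 0, 0, 0],
    [0.65, 0, 0, 0, 0],
    [0.6, 0, 0, 0, 0],
    [0.6, 0, 0, 0, 0],
    [0.6, 0, 0, 0, 0.026],
    [0.6, 0, 0, 0, 0.026],
    [0.6, 0, 0, 0, 0],
    [0.6, -0.003, 0, 0, 0],
    [0.6, -0.003, 0, 0, 0],
    [0.6, -0.003, 0, 0, 0],
    [0.6, -0.002, 0, 0, 0],
    [0.6, 0, 0, 0, 0]
  ],
  "newtons": 15
}}

```text
t: 10.87
eef_pos: [0.5864, -0.1502, 0.0312]
ee_rot: [3.141, -0.002, -2.758]
force: [-4.1, -1.5, 9.5]
width: 0.0735
```

```bash
python3 raw.py b8
```

```text
t 10.8667 tool tumbler [-125.8   -3.9] z 31.2 yaw off deg -89.96 rot [ 3.141e+00 -2.000e-03 -2.758e+00] F [0.1 4.4] 9.5
  cand 0.57 [-93.   33.3  48.2] 431
  fit x,y,deg,z [-125.4    1.5] 0.33 38.7 cost/pt 4.78
```

View pics/b8.png

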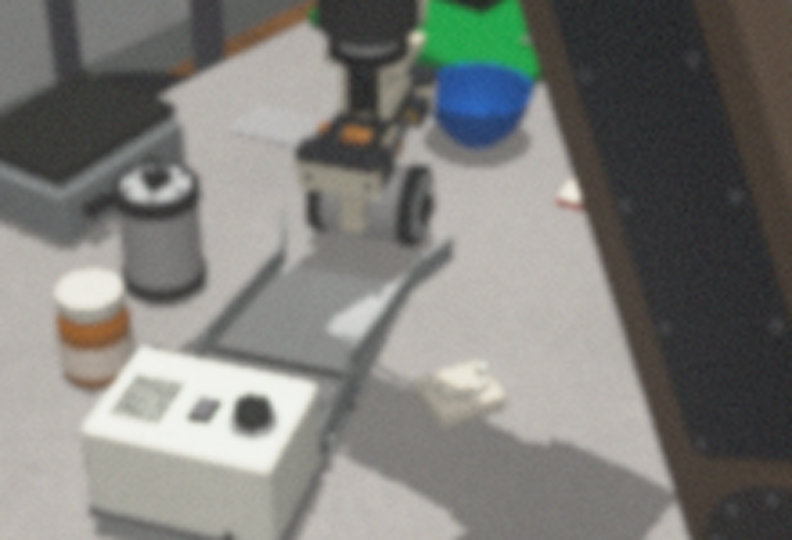

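Call:
{"name": "apply_moves", "arguments": {
  "moves": [
    [0.6, -0.002, 0, 0, 0],
    [0.6, 0, 0, 0, 0],
    [0.7, 0, 0, 0, 0],
    [0.8, 0, 0, 0, 0],
    [1, 0, 0, 0, 0],
    [1, 0, 0, 0, 0],
    [1, 0, 0, -0.012, 0],
    [1, 0, 0, -0.014, 0],
    [1, 0, 0, -0.014, 0],
    [1, 0, 0, -0.014, 0],
    [1, 0, 0, -0.014, 0],
    [1, 0, 0, -0.014, 0]
  ]
}}

```text
t: 11.97
eef_pos: [0.5892, -0.1489, 0.1131]
ee_rot: [3.141, -0.0, -2.759]
force: [0.0, -0.1, 0.4]
width: 0.0878
```

```bash
python3 raw.py b9
```

```text
t 11.9667 tool tumbler [-125.6   -7. ] z 113.1 yaw off deg -90.0 rot [ 3.141 -0.    -2.759] F [-0.1  0. ] 0.4
  cand 0.68 [-98.    7.1  56.5] 732
  fit x,y,deg,z [-125.2   -0.3] 0.99 38.4 cost/pt 3.22
```

View pics/b9.png

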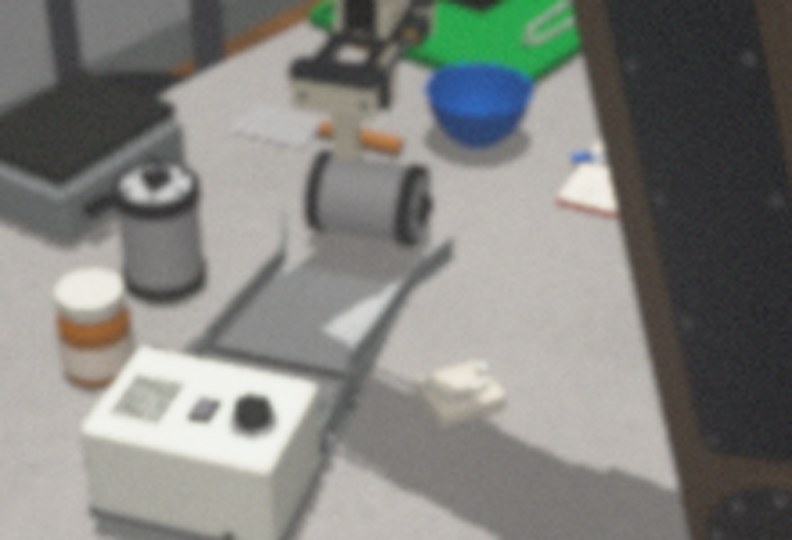

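The barrel is now square (within about 1°) at x≈-125, y≈-4 and at rest. I'm going behind it again.

Call:
{"name": "apply_moves", "arguments": {
  "moves": [
    [0.36, 0, -0.024, 0, 0],
    [0.36, 0.002, -0.024, 0, -0.06],
    [0.36, 0, -0.022, 0, -0.06],
    [0.36, 0, 0, 0, -0.121],
    [0.36, 0, 0, 0, -0.121],
    [0.36, 0, 0, 0, -0.121],
    [0.36, 0, 0, 0, -0.121],
    [0.36, 0, 0, 0, -0.121],
    [0.36, 0, 0, 0, -0.121],
    [0.36, 0, 0, 0, -0.121],
    [0.36, 0, 0, 0, -0.121],
    [0.36, 0, 0, 0, -0.121]
  ]
}}

```text
t: 13.07
eef_pos: [0.6144, -0.214, 0.1114]
ee_rot: [3.14, 0.0, -1.544]
force: [0.3, -0.9, 0.3]
width: 0.0598
```

Call:
{"name": "apply_moves", "arguments": {
  "moves": [
    [0.36, 0, 0, 0, -0.121],
    [0.36, 0, 0, 0, -0.121],
    [0.36, 0, 0, 0, -0.121],
    [0.36, 0, 0, 0.014, 0],
    [0.36, 0, 0, 0.014, 0],
    [0.36, 0, 0, 0.014, 0],
    [0.36, 0, 0, 0.014, 0],
    [0.36, 0, 0, 0.014, 0],
    [0.36, 0, 0, 0.01, 0],
    [0.36, 0, 0, 0.004, 0],
    [0.36, 0, 0, 0, 0],
    [0.36, 0, 0, 0, 0]
  ]
}}

```text
t: 14.07
eef_pos: [0.6149, -0.2142, 0.0286]
ee_rot: [3.141, -0.0, -1.187]
force: [0.6, -0.6, 0.1]
width: 0.0597
```

```bash
python3 raw.py b10
```

```text
t 14.0667 tool tumbler [-195.8   -6.4] z 28.6 yaw off deg 0.07 rot [ 3.141 -0.    -1.187] F [-0.8 -0.3] 0.1
  cand 0.69 [-97.4   2.5  58.5] 710
  fit x,y,deg,z [-125.    -0.8] 0.55 38.5 cost/pt 2.18
```

View pics/b10.png

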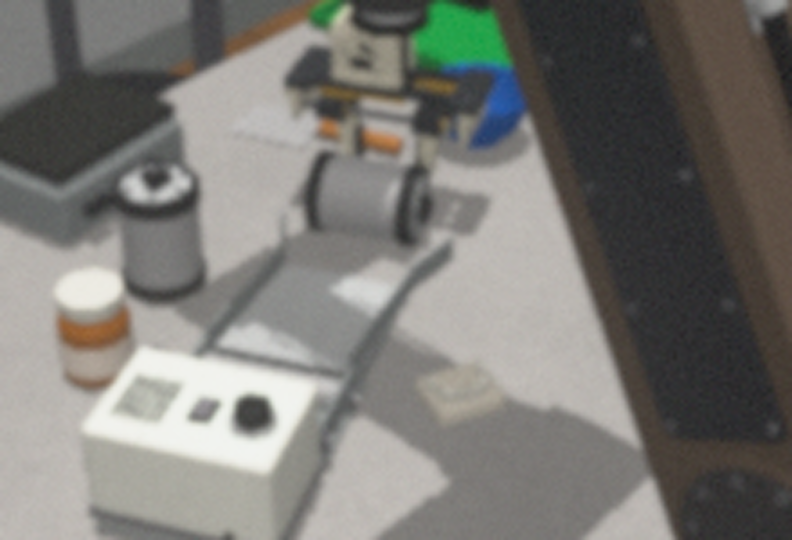

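Call:
{"name": "apply_moves", "arguments": {
  "moves": [
    [0.36, -0.005, 0, 0, 0],
    [0.36, -0.005, 0.001, 0, 0],
    [0.36, -0.004, 0, 0, 0],
    [0.36, -0.003, 0, 0, 0],
    [0.36, -0.002, 0, 0, 0],
    [0.36, -0.002, 0, 0, 0],
    [0.36, -0.002, 0, 0, 0],
    [0.36, -0.002, 0, 0, 0],
    [0.36, -0.002, 0, 0, 0],
    [0.36, -0.002, 0, 0, 0],
    [0.36, -0.002, 0, 0, 0],
    [0.36, -0.002, 0, 0, 0]
  ]
}}

```text
t: 15.17
eef_pos: [0.6014, -0.1838, 0.0285]
ee_rot: [3.142, 0.0, -1.187]
force: [-0.6, -0.6, 0.9]
width: 0.0598
```

Call:
{"name": "apply_moves", "arguments": {
  "moves": [
    [0.36, -0.0025, 0, 0, 0],
    [0.36, -0.0025, 0, 0, 0],
    [0.36, -0.0025, 0, 0, 0],
    [0.36, -0.0025, 0, 0, 0],
    [0.36, -0.0025, 0, 0, 0],
    [0.36, -0.0025, 0, 0, 0],
    [0.36, -0.0025, 0, 0, 0],
    [0.36, -0.0025, 0, 0, 0],
    [0.36, -0.0025, 0, 0, 0],
    [0.36, -0.0025, 0, 0, 0],
    [0.36, -0.0025, 0, 0, 0],
    [0.36, -0.0025, 0, 0, 0]
  ]
}}

```text
t: 16.17
eef_pos: [0.5902, -0.1559, 0.0286]
ee_rot: [-3.142, -0.0, -1.187]
force: [-0.0, 0.3, -0.2]
width: 0.0596
```

```bash
python3 raw.py b11
```

```text
t 16.1667 tool tumbler [-132.4   -5.2] z 28.6 yaw off deg 0.05 rot [-3.142 -0.    -1.187] F [ 0.3 -0.1] -0.2
```

View pics/b11.png

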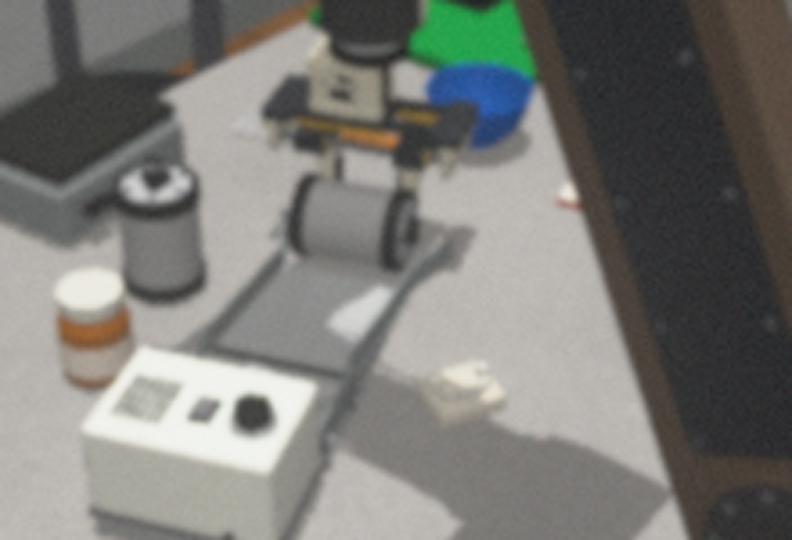

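Call:
{"name": "apply_moves", "arguments": {
  "moves": [
    [0.36, -0.0025, 0, 0, 0],
    [0.36, -0.0025, 0, 0, 0],
    [0.36, -0.0025, 0, 0, 0],
    [0.36, -0.0025, 0, 0, 0],
    [0.36, -0.0025, 0, 0, 0],
    [0.36, -0.0025, 0, 0, 0],
    [0.36, -0.0025, 0, 0, 0],
    [0.36, -0.0025, 0, 0, 0],
    [0.36, -0.0025, 0, 0, 0],
    [0.36, -0.0025, 0, 0, 0],
    [0.36, -0.0025, 0, 0, 0],
    [0.36, -0.0025, 0, 0, 0]
  ]
}}

```text
t: 17.27
eef_pos: [0.5791, -0.1283, 0.0287]
ee_rot: [-3.141, -0.001, -1.186]
force: [0.3, -3.5, 1.2]
width: 0.0593
```

```bash
python3 raw.py b12
```

```text
t 17.2667 tool tumbler [-102.7   -5.3] z 28.7 yaw off deg 0.08 rot [-3.141e+00 -1.000e-03 -1.186e+00] F [-3.3  1. ] 1.2
  cand 0.67 [-24.5   5.9  58. ] 818
  fit x,y,deg,z [-51.1   0.8] -0.9 38.8 cost/pt 2.15
```

View pics/b12.png

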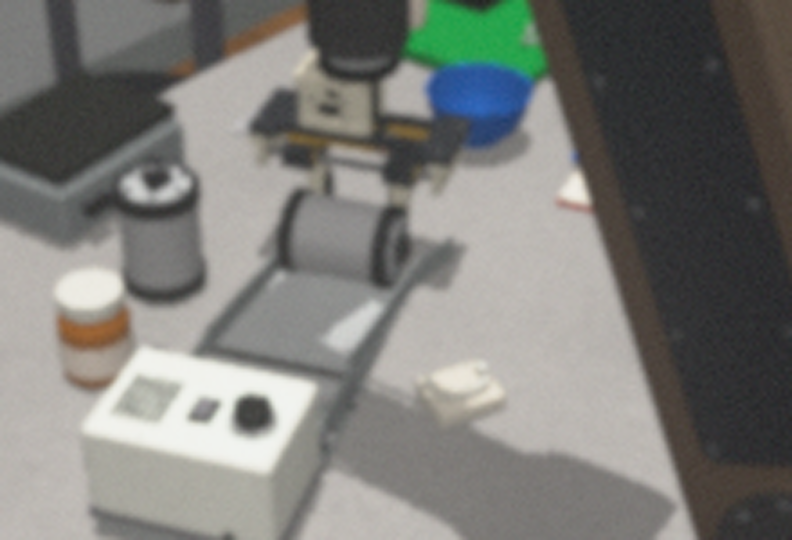

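The barrel is at the ramp foot: x≈-51, y≈-3, -0.9°, with fingers on it at 3.3 N. I'm going up the ramp, raising the tool with the slope.

Call:
{"name": "apply_moves", "arguments": {
  "moves": [
    [0.36, -0.0025, 0, -0.0004, 0],
    [0.36, -0.0025, 0, -0.0004, 0],
    [0.36, -0.0025, 0, -0.0004, 0],
    [0.36, -0.0025, 0, -0.0004, 0],
    [0.36, -0.0025, 0, -0.0004, 0],
    [0.36, -0.0025, 0, -0.0004, 0],
    [0.36, -0.0025, 0, -0.0004, 0],
    [0.36, -0.0025, 0, -0.0004, 0],
    [0.36, -0.0025, 0, -0.0004, 0],
    [0.36, -0.0025, 0, -0.0004, 0],
    [0.36, -0.0025, 0, -0.0004, 0],
    [0.36, -0.0025, 0, -0.0004, 0]
  ]
}}

```text
t: 18.37
eef_pos: [0.5676, -0.1002, 0.0334]
ee_rot: [3.142, 0.0, -1.187]
force: [1.7, -2.6, 2.3]
width: 0.0593
```

```bash
python3 raw.py b13
```

```text
t 18.3667 tool tumbler [-72.4  -5.1] z 33.4 yaw off deg 0.05 rot [ 3.142  0.    -1.187] F [-3.1 -0.6] 2.3
  cand 0.67 [ 5.7  5.4 64.5] 791
  fit x,y,deg,z [-20.5   0.3] -0.38 43.6 cost/pt 2.04
```

View pics/b13.png

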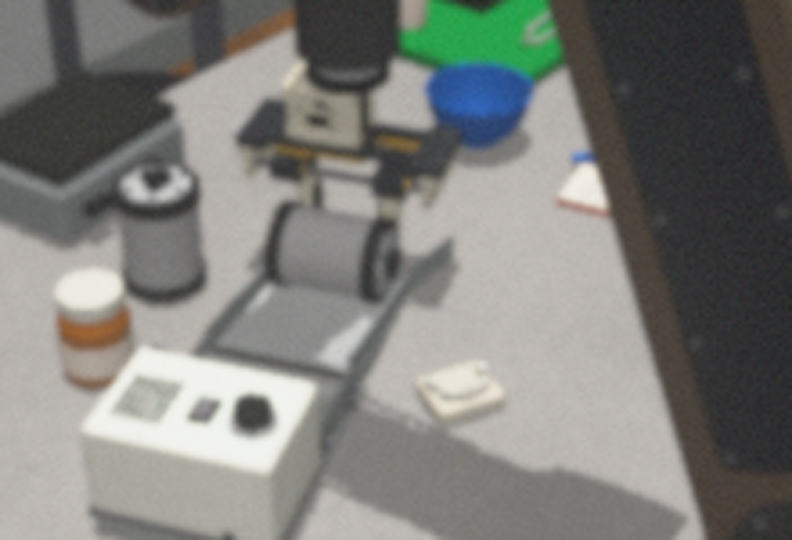

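The barrel is square on the ramp between the guides, in steady contact at 3 N. Continuing.

Call:
{"name": "apply_moves", "arguments": {
  "moves": [
    [0.36, -0.0025, 0, -0.0004, 0],
    [0.36, -0.0025, 0, -0.0004, 0],
    [0.36, -0.0025, 0, -0.0004, 0],
    [0.36, -0.0025, 0, -0.0004, 0],
    [0.36, -0.0025, 0, -0.0004, 0],
    [0.36, -0.0025, 0, -0.0004, 0],
    [0.36, -0.0025, 0, -0.0004, 0],
    [0.36, -0.0025, 0, -0.0004, 0],
    [0.36, -0.0025, 0, -0.0004, 0],
    [0.36, -0.0025, 0, -0.0004, 0],
    [0.36, -0.0025, 0, -0.0004, 0],
    [0.36, -0.0025, 0, -0.0004, 0]
  ]
}}

```text
t: 19.47
eef_pos: [0.5564, -0.0724, 0.0382]
ee_rot: [3.141, 0.0, -1.187]
force: [0.7, -3.9, 2.9]
width: 0.0597
```

Call:
{"name": "apply_moves", "arguments": {
  "moves": [
    [0.36, -0.0025, 0, -0.0004, 0],
    [0.36, -0.0025, 0, -0.0004, 0],
    [0.36, -0.0025, 0, -0.0004, 0],
    [0.36, -0.0025, 0, -0.0004, 0],
    [0.36, -0.0025, 0, -0.0004, 0],
    [0.36, -0.0025, 0, -0.0004, 0],
    [0.36, -0.0025, 0, -0.0004, 0],
    [0.36, -0.0025, 0, -0.0004, 0],
    [0.36, -0.0025, 0, -0.0004, 0],
    [0.36, -0.0025, 0, -0.0004, 0],
    [0.36, -0.0025, 0, -0.0004, 0],
    [0.36, -0.0025, 0, -0.0004, 0]
  ]
}}

```text
t: 20.47
eef_pos: [0.5451, -0.0446, 0.043]
ee_rot: [3.142, -0.0, -1.187]
force: [1.8, -2.8, 1.6]
width: 0.0595
```

```bash
python3 raw.py b14
```

```text
t 20.4667 tool tumbler [-12.4  -5.1] z 43.0 yaw off deg 0.06 rot [ 3.142 -0.    -1.187] F [-3.3 -0.6] 1.6
  cand 0.65 [65.4  7.3 72.4] 908
  fit x,y,deg,z [39.   0.4] -0.41 53.9 cost/pt 1.98
```

View pics/b14.png

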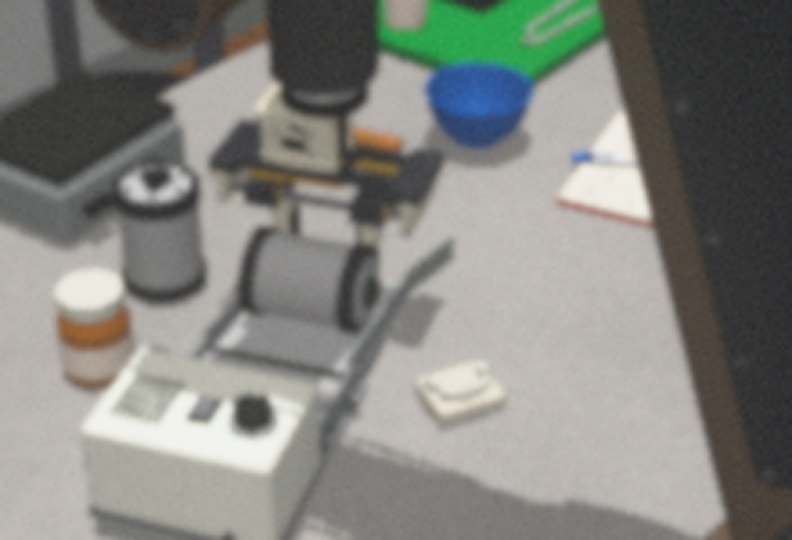

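Call:
{"name": "apply_moves", "arguments": {
  "moves": [
    [0.36, -0.0025, 0, -0.0004, 0],
    [0.36, -0.0025, 0, -0.0004, 0],
    [0.36, -0.0025, 0, -0.0004, 0],
    [0.36, -0.0025, 0, -0.0004, 0],
    [0.36, -0.0025, 0, -0.0004, 0],
    [0.36, -0.0025, 0, -0.0004, 0],
    [0.36, -0.0025, 0, -0.0004, 0],
    [0.36, -0.0025, 0, -0.0004, 0],
    [0.36, -0.0025, 0, -0.0004, 0],
    [0.36, -0.0025, 0, -0.0004, 0],
    [0.36, -0.0025, 0, -0.0004, 0],
    [0.36, -0.0025, 0, -0.0004, 0]
  ]
}}

```text
t: 21.57
eef_pos: [0.5339, -0.0168, 0.0478]
ee_rot: [3.142, -0.0, -1.187]
force: [0.7, -3.4, 1.3]
width: 0.0596
```

Call:
{"name": "apply_moves", "arguments": {
  "moves": [
    [0.36, -0.0025, 0, -0.0004, 0],
    [0.36, -0.0025, 0, -0.0004, 0],
    [0.36, -0.0025, 0, -0.0004, 0],
    [0.36, -0.0025, 0, -0.0004, 0],
    [0.36, -0.0025, 0, -0.0004, 0],
    [0.36, -0.0025, 0, -0.0004, 0],
    [0.36, -0.0025, 0, -0.0004, 0],
    [0.36, -0.0025, 0, -0.0004, 0],
    [0.36, -0.0025, 0, -0.0004, 0],
    [0.36, -0.0025, 0, -0.0004, 0],
    [0.36, -0.0025, 0, -0.0004, 0],
    [0.36, -0.0025, 0, -0.0004, 0]
  ]
}}

```text
t: 22.57
eef_pos: [0.5227, 0.011, 0.0526]
ee_rot: [3.142, 0.0, -1.187]
force: [1.2, -2.9, 1.9]
width: 0.0596
```

```bash
python3 raw.py b15
```

```text
t 22.5667 tool tumbler [47.6 -5. ] z 52.6 yaw off deg 0.05 rot [ 3.142  0.    -1.187] F [-3.1 -0. ] 1.9
  cand 0.81 [124.1   8.4  82.2] 1015
  fit x,y,deg,z [99.1  0.6] -0.41 62.7 cost/pt 1.89
```

View pics/b15.png

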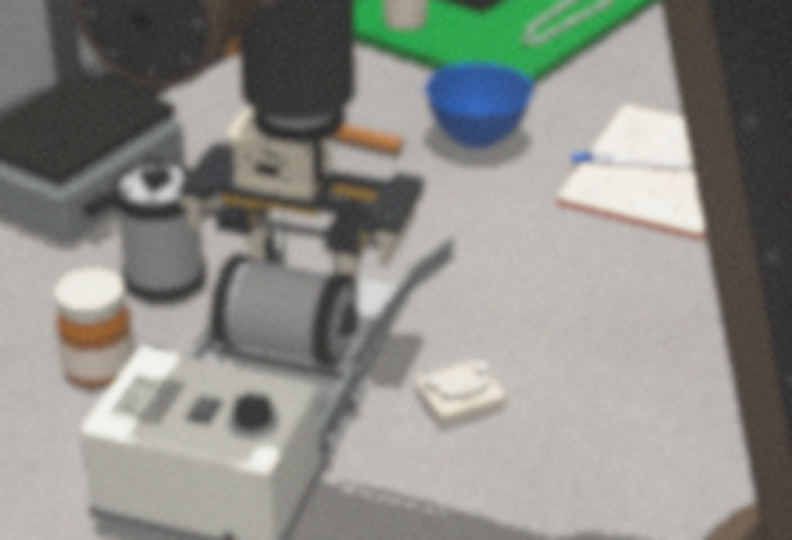

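It's still square and steady. In the next stretch it nears the front roller.

Call:
{"name": "apply_moves", "arguments": {
  "moves": [
    [0.36, -0.0025, 0, -0.0004, 0],
    [0.36, -0.0025, 0, -0.0004, 0],
    [0.36, -0.0025, 0, -0.0004, 0],
    [0.36, -0.0025, 0, -0.0004, 0],
    [0.36, -0.0025, 0, -0.0004, 0],
    [0.36, -0.0025, 0, -0.0004, 0],
    [0.36, -0.0025, 0, -0.0004, 0],
    [0.36, -0.0025, 0, -0.0004, 0],
    [0.36, -0.0025, 0, -0.0004, 0],
    [0.36, -0.0025, 0, -0.0004, 0],
    [0.36, -0.002, 0, -0.0003, 0],
    [0.36, -0.002, 0, -0.0003, 0]
  ]
}}

```text
t: 23.67
eef_pos: [0.5118, 0.0379, 0.0572]
ee_rot: [3.142, 0.0, -1.187]
force: [1.0, -2.4, 1.3]
width: 0.0595
```

Call:
{"name": "apply_moves", "arguments": {
  "moves": [
    [0.36, -0.0015, 0, 0, 0],
    [0.36, -0.0015, 0, 0, 0],
    [0.36, -0.0015, 0, 0, 0],
    [0.36, -0.0015, 0, 0, 0],
    [0.36, -0.0015, 0, 0, 0],
    [0.36, -0.0015, 0, 0, 0],
    [0.36, -0.0015, 0, 0, 0],
    [0.36, -0.0015, 0, 0, 0],
    [0.36, -0.0015, 0, 0, 0],
    [0.36, -0.0015, 0, 0, 0]
  ]
}}

```text
t: 24.5
eef_pos: [0.5061, 0.0518, 0.0571]
ee_rot: [3.141, 0.0, -1.187]
force: [-0.1, -0.3, 0.6]
width: 0.0599
```

```bash
python3 raw.py b16
```

```text
t 24.5 tool tumbler [91.6 -4.9] z 57.1 yaw off deg 0.05 rot [ 3.141  0.    -1.187] F [-0.2  0.2] 0.6
  cand 0.75 [168.4   9.   92.5] 947
  fit x,y,deg,z [1.463e+02 1.000e-01] -0.01 68.3 cost/pt 2.47
```

View pics/b16.png

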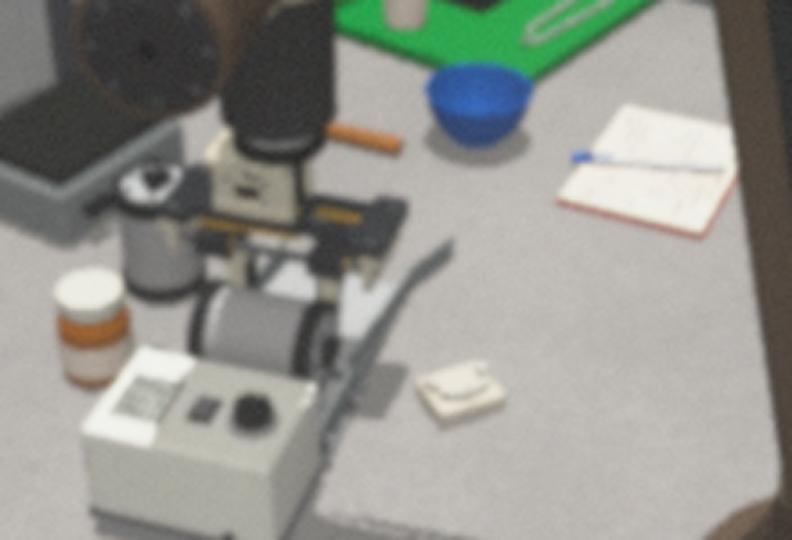

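The barrel has gone over the roller (x≈146, force gone) and is dropping in. I'll wait without following.

Call:
{"name": "apply_moves", "arguments": {
  "moves": [
    [0.36, 0, 0, 0, 0],
    [0.36, 0, 0, 0, 0],
    [0.36, 0, 0, 0, 0],
    [0.36, 0, 0, 0, 0],
    [0.36, 0, 0, 0, 0],
    [0.36, 0, 0, 0, 0],
    [0.36, 0, 0, 0, 0],
    [0.36, 0, 0, 0, 0],
    [0.36, 0, 0, 0, 0],
    [0.36, 0, 0, 0, 0],
    [0.36, 0, 0, 0, 0],
    [0.36, 0, 0, 0, 0]
  ]
}}

```text
t: 25.6
eef_pos: [0.5063, 0.0516, 0.0571]
ee_rot: [3.142, 0.0, -1.187]
force: [-0.3, 0.3, 0.4]
width: 0.0593
```

```bash
python3 raw.py b17
```

```text
t 25.6 tool tumbler [91.3 -5. ] z 57.1 yaw off deg 0.05 rot [ 3.142  0.    -1.187] F [0.4 0.1] 0.4
  cand 0.57 [181.4  10.   92.6] 666
  fit x,y,deg,z [162.5   0.9] 0.92 63.5 cost/pt 2.99
```

View pics/b17.png

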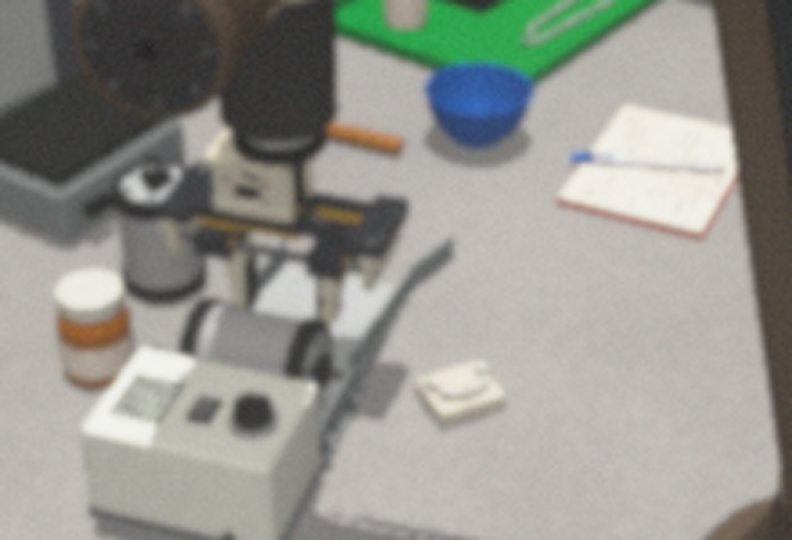

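It is seated: the fit gives x≈162.5 and z≈63.5, against 165 and 63 for the seat. Stepping back and up, then checking with the top camera.

Call:
{"name": "apply_moves", "arguments": {
  "moves": [
    [0.36, 0.006, 0, 0, 0],
    [0.36, 0.01, 0, 0, 0],
    [0.36, 0.01, 0, -0.005, 0],
    [0.36, 0.01, 0, -0.015, 0],
    [0.36, 0, 0, -0.02, 0],
    [0.36, 0, 0, -0.02, 0],
    [0.36, 0, 0, -0.02, 0],
    [0.36, 0.02, 0, -0.02, 0],
    [0.36, 0.03, 0, -0.02, 0],
    [0.36, 0.03, 0, -0.02, 0],
    [0.36, 0.03, 0, 0, 0],
    [0.36, 0.03, 0, 0, 0]
  ]
}}

```text
t: 26.7
eef_pos: [0.5734, -0.114, 0.1995]
ee_rot: [-3.138, -0.001, -1.187]
force: [0.1, 0.3, -0.8]
width: 0.0595
```

Call:
{"name": "apply_moves", "arguments": {
  "moves": [
    [0.36, 0.03, 0, 0, 0],
    [0.36, 0.03, 0, 0, 0],
    [0.36, 0.03, 0, 0, 0],
    [0.36, 0.02, 0, 0, 0],
    [0.36, 0, 0, 0, 0],
    [0.36, 0, 0, 0, 0]
  ]
}}

```text
t: 27.2
eef_pos: [0.613, -0.2158, 0.1967]
ee_rot: [3.141, 0.0, -1.19]
force: [-0.4, 0.4, -0.1]
width: 0.0594
```

```bash
python3 raw.py b18; python3 raw.py b19 top
python3 - <<'E'
from h import *
f=eyes.grab_frame('top')
save(cv2.resize(f['color'][130:300,150:400],None,fx=3.2,fy=3.2,interpolation=cv2.INTER_CUBIC),'c1.png')
import pickle
W=pts(f);W0=pts(pickle.load(open('top0.pkl','rb')))
for l in ['spare_barrel','media_jar','jaw_model','mixing_bowl','plaster_spatula','brush','pen']:
    for o in outline_of(l,f)[:1]: print(l,o['score'].__round__(2),np.round(o['extent'],0),np.nanmedian(W[o['region']],0).round(3))
E
```

```text
t 27.2 tool tumbler [-196.5   -4.1] z 196.7 yaw off deg -0.11 rot [ 3.141  0.    -1.19 ] F [0.5 0.3] -0.1
  cand 0.65 [181.8   5.8  92.4] 679
  fit x,y,deg,z [164.    0.8] 0.19 62.4 cost/pt 2.64
t 27.3 tool tumbler [-194.9   -4.6] z 197.1 yaw off deg 0.01 rot [ 3.141  0.    -1.188] F [-0.2 -0.1] 0.7
  cand 0.8 [162.2  -0.4  95.7] 1458
  fit x,y,deg,z [163.6  -2.3] 0.11 63.3 cost/pt 1.09
spare_barrel 0.57 [260. 118. 280. 157.] [0.673 0.041 0.105]
media_jar 0.76 [210. 147. 237. 179.] [0.619 0.156 0.084]
mixing_bowl 0.73 [417. 142. 455. 192.] [ 0.607 -0.397  0.042]
plaster_spatula 0.44 [386. 134. 400. 158.] [ 0.69  -0.275  0.019]
brush 0.61 [104. 176. 123. 243.] [0.531 0.439 0.018]
pen 0.74 [436. 213. 467. 265.] [ 0.45  -0.411  0.017]
```

View pics/b18.png

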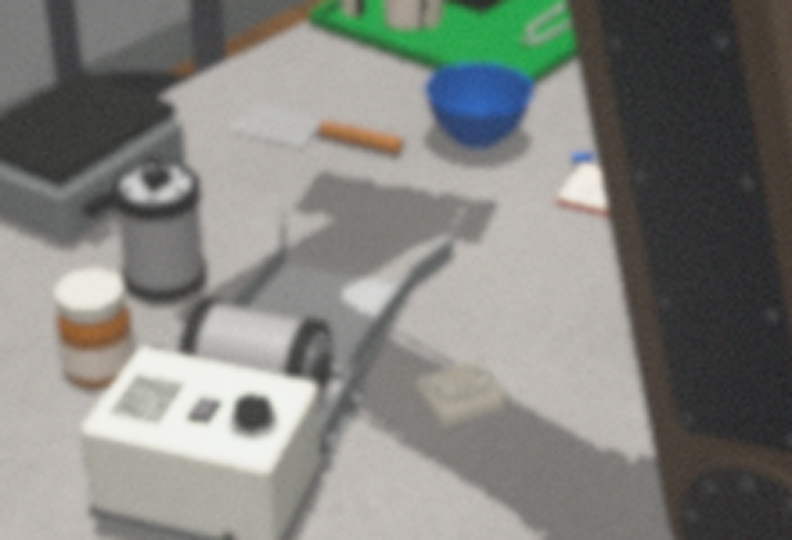

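View pics/c1.png

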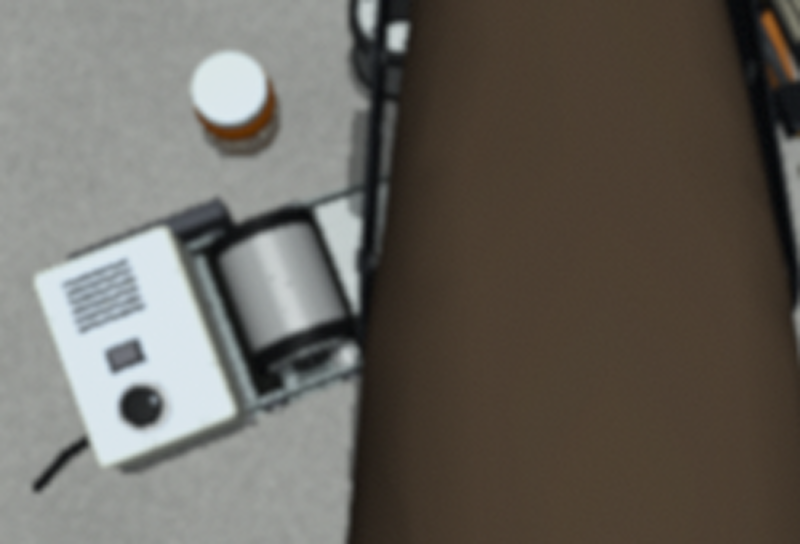

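Both cameras show the barrel seated: x about 164, y about -2, z about 63, and square. The bystanders are where they were in the side view, and the arm is clear. Handing in.

```bash
python3 -c "
from station import job
print(job.job_done())"
```

```text
the job is handed in; nothing more can be done
None
```

The barrel is loaded and rests in its place on both rollers. I handed the job in at about 27 s of the 43 s allowed; no verdict is reported.

**What I did:** My first push on the bench was one-sided. The barrel rolled slowly ahead and stayed about 4° off square. I then straddled it with the jaws, squared and centred it on the bench without lifting, and let go. From behind, two fingertips pushed it up the ramp at about 30 mm/s with a steady force near 3 N. It dropped over the front roller by itself, and I backed off and up.

**Last checks:**

| Check | x (mm) | y (mm) | z (mm) | Axis off square |
|---|---|---|---|---|
| Seat point | 165 | 0 | 63 | 0° |
| Top camera | 163.6 | -2.3 | 63.3 | 0.1° |
| Side camera | 164.0 | 0.8 | 62.4 | 0.2° |

- **Disagreement:** The cameras differ by about 3 mm in y. That matches the side camera's known offset and is well inside the 12 mm allowed.
- **Bystanders:** In the side view the bystanders in view had not moved; the brush was outside that crop. In the last top picture, the arm partly covered the spare barrel, bowl and spatula, so their readings there shifted. The jaw model was hidden by the arm in that picture.
- **Robot:** It read no contact force at the end, with the tool about 0.2 m above the bench.

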